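Touch-test the cemented bottom of the child's shoe

ROBOT

A 6-joint arm with a two-finger parallel gripper is mounted at the origin on the work surface. World frame = base frame: x ahead of the robot, y to its left, z up, the work surface at z = 0. Lengths are in m, angles in rad, forces in N, time in s.
With the tool pointing down it reaches from about 0.325 to 0.85 m from the base axis. Payload 4.4 kg.
Tool frame: the origin (TCP) lies at the very end of the fingers, on their centre line; the grasp point (between the pads) lies 19 mm behind it; z points along the fingers, x is the direction in which the jaws open and shut, and the axes are right-handed (so a half turn about z gives the same grasp; the last joint's range is limited). The gripper opens to 94 mm and grips with 3 to 60 N. Pads are 16 mm wide; open, the fingers measure 119 mm over their backs; the gripper's body (75 mm by 177 mm) begins 78 mm behind the grasp point.
Start: joints at [1.185, 0.207, 1.542, -0, 1.393, -0.15], TCP at [0.134, 0.559, 0.205] pointing down, gripper open.
Joint ranges: [-2.73, 2.73], [-0.86, 2.22], [0.23, 2.46], [-1.11, 4.25], [0.08, 2.63], [-2.82, 2.82]. Speed limits (rad/s): [2.79, 2.79, 3.14, 3.14, 3.14, 3.14].

INTERFACE

Orientations are given as a rotation vector (axis times angle).
In Python, from rig import bot gives the robot as it stands.
- The arm moves only by the shell command python3 -m handwheel 'ROWS' [FORCE]. ROWS is JSON, a list of rows, each a list of 3 entries, a list of its own where there are three numbers: the finger opening in mm, from 0 to 94, then the shift along the world's x, y, z in units of 30 mm (1.0 is 30 mm), then the turn, a rotation vector about the world's x, y, z in units of 6 degrees (1.0 is 6 degrees). In form: [[jaw, [x, y, z], [rx, ry, rz]], ...]. A call has 1 to 20 rows; each row is the pose to reach, as a shift and turn from the pose commanded when the call began; what a row does not reach only later rows make up. A row lasts 1/12 s, in which the tool goes at most 41.7 mm and 7.16 degrees, less where a joint would pass 70% of its speed; a pose out of reach is approached as far as the arm can. A call with a gripper value outside its range is refused whole. The fingers move at their own pace and stop on an object; FORCE is the grip in N (left out, the last holds). Time passes only in rows, so rows that repeat a pose let the fingers close. It gives the time, the measured TCP pose, the force and the opening at its end, in the units of the state.
- bot.state(): the state, without advancing time (a new reading comes with each control period).
- bot.camera(name): name is "scene" or "top" or "wrist"; returns (picture, depth): 384x512x3 uint8, red, green, blue; 384x512 float32, m along the optical axis (not along the pixel's ray), 0 where there is no reading.
- bot.camera_params(name): a dict with "fx", "fy", "cx", "cy" (pixels), "camera_from_world" (4x4, takes a point from world to camera coordinates). Camera axes: x right, y up, looking along -z (the intrinsics and any distortion apply to the point x, -y, -z); pixel columns grow to the right and rows downward; lengths in m; the calibration is good to about 2 mm. A picture is of the moment at which its call begins: read the wrist's pose just before it. camera_params takes no time and is no camera call; for the wrist camera it gives the pose at the moment of the call.
- bot.sign_off(): hands the job in, once; it reports no verdict.
The state is a dict: "time": time; "joints": joint angles; "joint_vel": joint speeds; "joint_efforts": joint torques, N m; "tcp_pos": TCP position; "eef_rot": TCP orientation; "force": force on the tool from outside, world axes, zero at the start; "torque": the same for the moment, N m; "opening": opening from 0.0 (shut) to 1.0 (fully open).
Only numpy, scipy, OpenCV 4.12 (cv2) and the standard library are available. Lean on these libraries where they do the work, as an engineer would, in place of code of your own. Each camera call takes 0.05 s, during which the arm holds its last target.

TASK

Three shoes on their lasts stand sole-up on sprung bench jacks, waiting for the cement coat on their bottoms to dry. Do the finger test on the smallest one, the child's shoe: working back from the toe end, rest your fingertips lightly on the middle of its forepart for about a second, lift clear, do the same on the middle of its heel seat, and come away. Touch it only lightly from above, so that the sprung post is never pushed far down; do not pinch, lift or turn the shoe, do not touch the other two, and leave everything else on the bench where it lies.

Things in the scene. Friction and masses are not known exactly. Their poses are not given: they have to be found in the camera images.
- child_shoe: Smallest upturned shoe: leather upper on a wooden last, sole up, 172 mm long, 68 wide at the ball, 50 at the heel, round toe, 0.45 kg. Loose: dropped 25 mm over an upright pin, toe in a rubber cradle. Origin at the last's underside on the pin's axis, 100 mm above the bench; z up; x from toe (-128 mm) to heel end (+44). Its upward face (tan insole, dark margin) is level at z = 78; the toe's last 45 mm dip 5 mm.
- child_forepart: The front 77 mm of the child's shoe, part of it (its frame is that of child_shoe): the wide part of the sole, from x = -51 mm to the toe at x = -128 mm.
- child_heel_seat: The rear 52 mm of the child's shoe, part of it (its frame is that of child_shoe): from x = -8 mm to the heel end at x = +44 mm, 50 mm wide.
- child_forepart_mid (a point): The point on the upward-facing surface of the child's shoe in the middle of the forepart (ball of the foot), 80 mm toe-ward of the pin's axis; the surface there is level and lies exactly at this point. The touch counts anywhere on the forepart.
- child_heel_mid (a point): The point on the upward-facing surface of the child's shoe in the middle of the heel seat, 20 mm heel-ward of the pin's axis; the surface is level and lies exactly at this point. The touch counts anywhere on the heel seat.
- jack_child: The fixed bench jack that carries the child's shoe: dark steel foot plate 110 x 80 x 10 mm with a column 54 mm tall. Origin at the centre of the plate's underside, on the pin's axis; z up; x points from toe to heel as for the shoe.
- post_child (a joint): How far the sprung post of that jack (seat, pin and toe rest together, straight down) is pushed down, in m: 0 at rest, stop at 0.018. It begins to sink at about 1 to 3 N and then takes about 0.7 N per mm; it springs back when let go.
- court_shoe: Bystander, not to be touched: upturned lady's court shoe, 242 mm long, 78 mm wide, pointed toe, on its own identical jack; heel seat 206 mm and forepart 158 mm above the bench. Origin and axes as for the child's shoe (toe at x = -190 mm, heel end at +52 mm).
- ankle_boot: Bystander, not to be touched: upturned man's ankle boot, the largest, 285 mm long, 100 mm wide, round toe, on its own identical jack; its bottom 225 mm above the bench. Origin and axes as for the child's shoe (toe at x = -211 mm, heel end at +74 mm).
- cement_tin: Loose bystander; origin at the centre of its underside, z up. Cement tin, 84 mm across, 88 mm tall.
- solvent_bottle: Loose bystander; origin at the centre of its underside, z up. Plastic bottle, 60 mm across, 190 mm tall.
- brush: Loose bystander: cement brush lying on the bench, 190 mm long, 42 mm wide, 20 mm thick, origin under its middle.
- hammer: Loose bystander: hammer lying on the bench, 250 mm long, 26 mm thick, origin under its middle.
- outsole: Loose bystander: stiff cut outsole lying flat, 176 x 72 x 6 mm, origin under its middle.
- bare_last: Loose bystander: bare wooden child's last standing sole-up on its cone on the bench, 172 mm long, 78 mm tall, origin under the cone.

How it is judged:
By the outcome, as a careful person would: the job done as asked, in the order asked, and still so for the second after the job is handed in, with the robot touching nothing.
It also fails if it takes over 45 s, if anything falls off the work surface, if the arm or the gripper's body presses on something with over 40 N, if the wrist force passes 120 N, or if a joint passes its speed limit or range.

## Working session

There is one attempt and no reset: what is moved stays moved. The work goes in short steps, Python scripts to look and compute and a shell command to move; the robot and the scene stay as the last step left them, time stands still between calls to the robot, and variables do not carry over. Pictures are saved under pics/ and viewed, and the job is handed in when it is done.

```bash
ls; mkdir -p pics; python3 - <<'E'
from rig import bot
import cv2,numpy as np
s=bot.state();print(s)
for n in("scene","top"):
    p,d=bot.camera(n);np.savez(f"pics/{n}0.npz",p=p,d=d);cv2.imwrite(f"pics/{n}0.png",p[:,:,::-1])
    k=bot.camera_params(n);print(n,k)
E
```

```text
pics
{'time': 0.0, 'joints': array([ 1.18449529e+00,  2.07416123e-01,  1.54293581e+00,  1.62377185e-05,
        1.39350954e+00, -1.50512880e-01]), 'joint_vel': array([-0.00109278,  0.00090773, -0.00122129, -0.00227365, -0.000604  ,
       -0.00091413]), 'joint_efforts': array([ 1.10402823e-04, -3.70875514e+01, -2.81414545e+01,  6.97157602e-02,
        3.61354672e-02, -1.21817934e-04]), 'tcp_pos': array([0.13403111, 0.55833185, 0.20430164]), 'eef_rot': array([ 2.46644175,  1.94404279, -0.00310941]), 'force': array([-0.0063102 ,  0.14685522, -0.06985107]), 'torque': array([0.01054794, 0.01595157, 0.05981827]), 'opening': 0.998360186994095}
scene {'fx': 393.236429657535, 'fy': 393.236429657535, 'cx': 254.14091880240485, 'cy': 185.8542738173714, 'camera_from_world': array([[ 0.85905611,  0.51185717, -0.0049837 , -0.48172334],
       [-0.30088468,  0.51280705,  0.80405058,  0.05350972],
       [ 0.41411473, -0.68922504,  0.59454001, -1.4054072 ],
       [ 0.        ,  0.        ,  0.        ,  1.        ]])}
top {'fx': 495.885895906528, 'fy': 495.885895906528, 'cx': 268.4847989959181, 'cy': 194.10981005292194, 'camera_from_world': array([[ 0.01706193, -0.99944606,  0.02857366, -0.03499875],
       [ 0.99309334,  0.02025742,  0.11556496, -0.55697068],
       [-0.11607978,  0.02640455,  0.99288886, -1.27453963],
       [ 0.        ,  0.        ,  0.        ,  1.        ]])}
```

View pics/scene0.png

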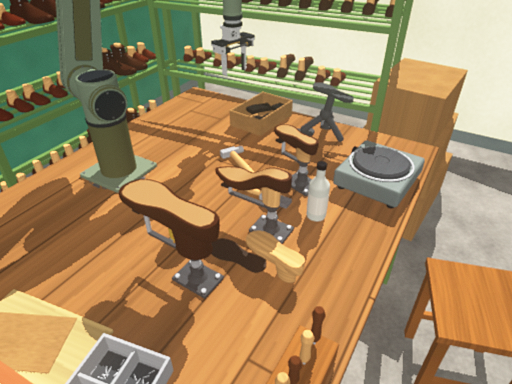

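View pics/top0.png

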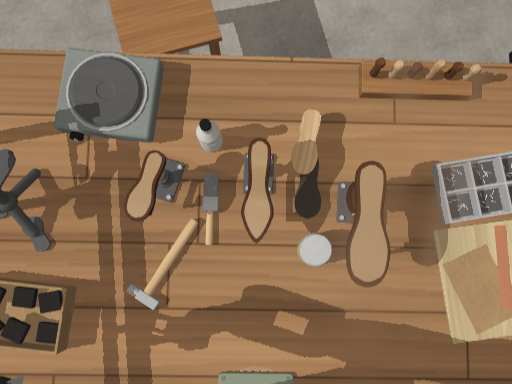

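```bash
cat > h.py <<'E'
import numpy as np,cv2
from rig import bot
def ray(n,uv,z,k=None):
    k=k or bot.camera_params(n);T=k["camera_from_world"];R=T[:3,:3];c=-R.T@T[:3,3]
    uv=np.atleast_2d(uv).astype(float)
    d=np.stack([(uv[:,0]-k["cx"])/k["fx"],-(uv[:,1]-k["cy"])/k["fy"],-np.ones(len(uv))],1)@R
    return c+d*((z-c[2])/d[:,2])[:,None]
def dep(n,uv,d):
    k=bot.camera_params(n);T=k["camera_from_world"];R=T[:3,:3];c=-R.T@T[:3,3]
    uv=np.atleast_2d(uv);D=d[uv[:,1].astype(int),uv[:,0].astype(int)].astype(float)
    v=np.stack([(uv[:,0]-k["cx"])/k["fx"],-(uv[:,1]-k["cy"])/k["fy"],-np.ones(len(uv))],1)*D[:,None]
    return c+v@R
E
python3 - <<'E'
from h import *
z=np.load("pics/top0.npz");p,d=z["p"],z["d"]
H,W=d.shape
vv,uu=np.mgrid[:H,:W];P=dep("top",np.stack([uu.ravel(),vv.ravel()],1),d).reshape(H,W,3)
m=((P[...,2]>.165)&(P[...,2]<.19)&(d>0)).astype(np.uint8)
m[:,:120]=0;m[:,190:]=0;m[:145]=0;m[225:]=0
n,l,st,ce=cv2.connectedComponentsWithStats(m);print(st)
i=1+np.argmax(st[1:,4]);Q=P[l==i];print(np.median(Q,0))
pts=Q[:,:2];c=pts.mean(0)
r=cv2.minAreaRect(pts.astype(np.float32));print(r)
bx=cv2.boxPoints(r);print(bx)
w,V=np.linalg.eigh(np.cov((pts-c).T));a=V[:,1];a=a*np.sign(a[0])
t=(pts-c)@a;s=(pts-c)@np.array([-a[1],a[0]]);print(c,a,np.degrees(np.arctan2(a[1],a[0])),t.min(),t.max())
for q in np.arange(-.09,.09,.01):
    k=(t>q)&(t<q+.01)
    if k.any():print(round(q,3),s[k].min().round(4),s[k].max().round(4),np.median(Q[k,2]).round(4))
for nm,uv in dict(plate=(170,180),boot=(370,220),court=(257,190)).items(): print(nm,dep("top",uv,d))
o=cv2.resize(p[120:250,90:300,::-1],None,fx=3.8,fy=3.8,interpolation=cv2.INTER_CUBIC);cv2.imwrite("pics/crop.png",o[:600,:800])
# all objects height map around child: max heights
for (x,y) in [(a,b) for a in np.arange(.4,.75,.05) for b in np.arange(-.1,.45,.05)]: pass
hm=(np.clip(P[...,2],0,.3)/.3*255).astype(np.uint8);cv2.imwrite("pics/hm.png",cv2.applyColorMap(hm,cv2.COLORMAP_JET))
E
```

```text
[[     0      0    512    384 194967]
 [   124    151     42     71   1641]]
[0.54468252 0.26629722 0.17766969]
((0.5540372133255005, 0.2638366222381592), (0.06762440502643585, 0.1711137741804123), 66.91883850097656)
[[0.46207353 0.26627234]
 [0.6194898  0.19918981]
 [0.64600086 0.2614009 ]
 [0.48858464 0.32848343]]
[0.55031001 0.26769086] [ 0.95215236 -0.30562375] -17.795693882000695 -0.08071042017817426 0.09096029485677813
-0.09 0.0027 0.0079 0.172
-0.08 -0.0196 0.0236 0.1738
-0.07 -0.0267 0.0291 0.1758
-0.06 -0.0303 0.033 0.1768
-0.05 -0.0318 0.0356 0.1782
-0.04 -0.0323 0.0341 0.178
-0.03 -0.0315 0.0337 0.1777
-0.02 -0.0297 0.0324 0.1784
-0.01 -0.027 0.0287 0.178
-0.0 -0.0234 0.0264 0.1785
0.01 -0.0205 0.0215 0.1779
0.02 -0.0208 0.0229 0.1776
0.03 -0.0216 0.0247 0.1779
0.04 -0.0227 0.025 0.1784
0.05 -0.0231 0.0251 0.1776
0.06 -0.023 0.0256 0.1781
0.07 -0.0232 0.0241 0.1784
0.08 -0.0188 0.0207 0.177
plate [[0.59162709 0.2376336  0.01847418]]
boot [[ 0.48090856 -0.24750688  0.22907351]]
court [[0.55051445 0.00634853 0.17142382]]
```

View pics/crop.png

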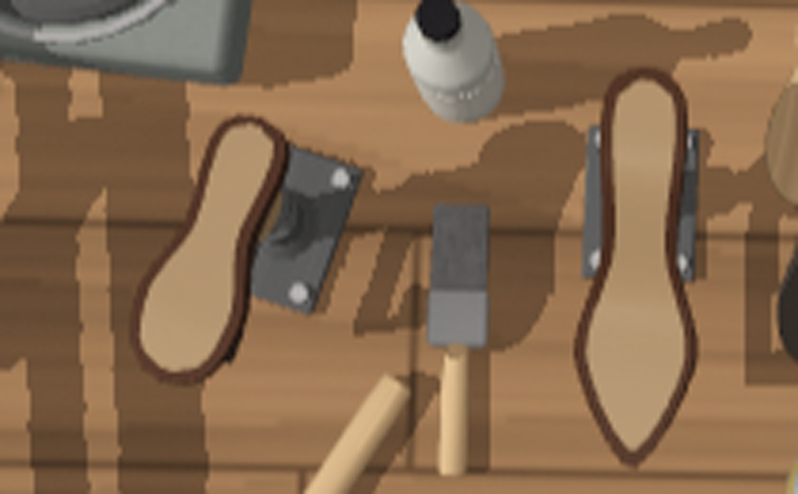

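View pics/hm.png

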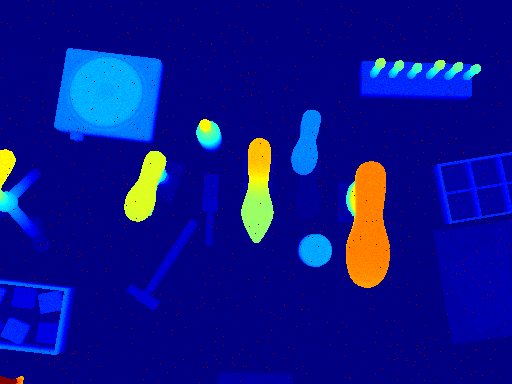

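The scene view shows the child's shoe at about (297,140), in front of the bottle. The top view shows it at about (147,185), with its toe at (138,215) and its heel at (155,155). The depth fit gives a length of 171 mm and a level top at 0.178. That puts the forepart middle at about (0.519, 0.278) and the heel middle at about (0.614, 0.247). I'll raise the arm, close the fingers and move above the forepart.

```bash
python3 -m handwheel '[[0,[0,0,1.3],[0,0,0]],[0,[0,0,2],[0,0,0]],[0,[1,-0.73,2],[0,0,0]],[0,[2,-1.46,2],[0,0,0]],[0,[3,-2.19,2],[0,0,0]],[0,[4,-2.92,2],[0,0,0]],[0,[5,-3.65,2],[0,0,0]],[0,[6,-4.38,2],[0,0,0]],[0,[7,-5.1,2],[0,0,0]],[0,[8,-5.83,2],[0,0,0]],[0,[9,-6.56,2],[0,0,0]],[0,[10,-7.29,2],[0,0,0]],[0,[11,-8.02,2],[0,0,0]],[0,[12,-8.75,2],[0,0,0]],[0,[12.83,-9.35,2],[0,0,0]],[0,[12.83,-9.35,2],[0,0,0]],[0,[12.83,-9.35,2],[0,0,0]]]'
python3 - <<'E'
from h import *
s=bot.state();print(s["time"],s["tcp_pos"],s["eef_rot"],s["force"],s["opening"],s["joints"])
for n in("wrist","scene"):
    p,d=bot.camera(n);cv2.imwrite(f"pics/{n}1.png",p[:,:,::-1])
E
```

```text
time: 1.52
tcp_pos: [0.5198, 0.2773, 0.2644]
eef_rot: [-2.47, -1.94, 0.003]
force: [0.4, 0.4, -0.1]
opening: 0.002
1.5167 [0.51977962 0.27732337 0.26441048] [-2.46953799 -1.94025541  0.00283962] [ 0.43311925  0.36723481 -0.10142751] 0.0015234002306719857 [ 3.43045891e-01  1.99236485e-01  1.42865201e+00  3.90976486e-04
  1.51574169e+00 -9.88866487e-01]
```

View pics/wrist1.png

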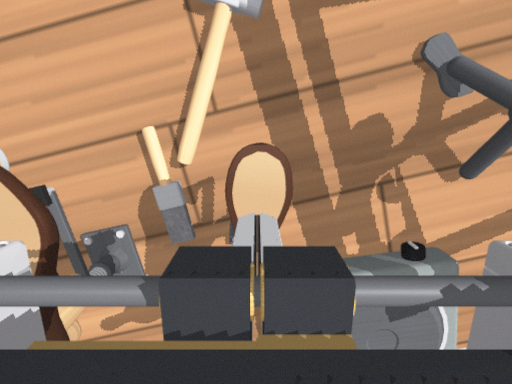

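View pics/scene1.png

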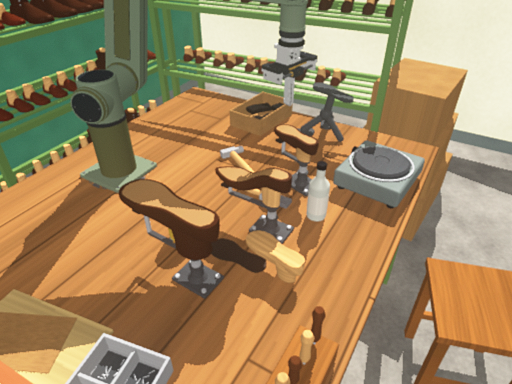

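The wrist view shows the closed fingertips at about (257,225), pointing at the forepart (toe edge at (258,145)). In the scene view they hang above the shoe at (290,100). Next I descend to about 8 mm above the surface.

```bash
python3 -m handwheel '[[0,[0,0,-0.6],[0,0,0]],[0,[0,0,-1.3],[0,0,0]],[0,[0,0,-1.9],[0,0,0]],[0,[0,0,-2.3],[0,0,0]],[0,[0,0,-2.6],[0,0,0]],[0,[0,0,-2.6],[0,0,0]],[0,[0,0,-2.6],[0,0,0]],[0,[0,0,-2.6],[0,0,0]]]'
python3 -c "
from rig import bot
s=bot.state();print(s['tcp_pos'],s['force'])"
```

```text
time: 2.28
tcp_pos: [0.5198, 0.2792, 0.1888]
eef_rot: [2.466, 1.945, 0.003]
force: [-0.1, -0.9, 0.7]
opening: 0.005
[0.51982281 0.27918029 0.18876988] [-0.08959786 -0.90926636  0.67015129]
```

```bash
python3 -m handwheel '[[0,[0,0,0],[0,0,0]],[0,[0,0,0],[0,0,0]],[0,[0,0,0],[0,0,0]]]'; python3 -m handwheel '[[0,[0,0,-0.1],[0,0,0]],[0,[0,0,-0.2],[0,0,0]],[0,[0,0,-0.2],[0,0,0]],[0,[0,0,-0.2],[0,0,0]]]'
```

```text
time: 2.53
tcp_pos: [0.5198, 0.2787, 0.1884]
eef_rot: [2.467, 1.944, 0.002]
force: [0.6, -0.5, -0.7]
opening: 0.006
time: 2.87
tcp_pos: [0.5189, 0.2784, 0.1809]
eef_rot: [-2.467, -1.944, 0.002]
force: [0.8, 0.0, 0.6]
opening: 0.005
```

```bash
python3 -m handwheel '[[0,[0,0,-0.03],[0,0,0]],[0,[0,0,-0.03],[0,0,0]],[0,[0,0,-0.03],[0,0,0]]]'; python3 -m handwheel '[[0,[0,0,-0.03],[0,0,0]],[0,[0,0,-0.03],[0,0,0]],[0,[0,0,-0.03],[0,0,0]]]';python3 -m handwheel '[[0,[0,0,-0.03],[0,0,0]],[0,[0,0,-0.03],[0,0,0]],[0,[0,0,-0.03],[0,0,0]]]'
```

```text
time: 3.12
tcp_pos: [0.5193, 0.2786, 0.1805]
eef_rot: [-2.467, -1.945, 0.0]
force: [-0.3, -0.3, -0.2]
opening: 0.002
time: 3.37
tcp_pos: [0.5192, 0.2786, 0.1796]
eef_rot: [-2.467, -1.945, 0.0]
force: [-0.0, 0.1, 0.9]
opening: 0.005
time: 3.62
tcp_pos: [0.5192, 0.2786, 0.1787]
eef_rot: [-2.467, -1.945, 0.0]
force: [-0.1, -0.0, 0.2]
opening: 0.003
```

```bash
python3 -m handwheel '[[0,[0,0,-0.03],[0,0,0]],[0,[0,0,-0.03],[0,0,0]]]'; python3 -m handwheel '[[0,[0,0,0],[0,0,0]]]';python3 -m handwheel '[[0,[0,0,0],[0,0,0]]]'
```

```text
time: 3.78
tcp_pos: [0.5194, 0.2786, 0.1782]
eef_rot: [2.467, 1.945, 0.001]
force: [-0.4, 0.3, 1.9]
opening: 0.007
time: 3.87
tcp_pos: [0.5194, 0.2786, 0.1783]
eef_rot: [2.467, 1.945, 0.001]
force: [-1.2, 0.1, 2.7]
opening: 0.005
time: 3.95
tcp_pos: [0.5194, 0.2786, 0.1782]
eef_rot: [2.467, 1.945, 0.001]
force: [-0.9, 0.3, 2.1]
opening: 0.004
```

```bash
python3 -m handwheel '[[0,[0,0,-0.03],[0,0,0]],[0,[0,0,-0.03],[0,0,0]]]'; python3 -m handwheel '[[0,[0,0,0],[0,0,0]]]';python3 -m handwheel '[[0,[0,0,0],[0,0,0]]]'
```

```text
time: 4.12
tcp_pos: [0.5194, 0.2786, 0.1772]
eef_rot: [2.467, 1.945, 0.001]
force: [-0.2, -0.1, 1.7]
opening: 0.009
time: 4.2
tcp_pos: [0.5194, 0.2786, 0.1772]
eef_rot: [2.467, 1.945, 0.001]
force: [-0.4, -0.6, 2.2]
opening: 0.007
time: 4.28
tcp_pos: [0.5194, 0.2787, 0.1772]
eef_rot: [2.467, 1.945, 0.001]
force: [-1.1, -0.5, 1.8]
opening: 0.005
```

Contact shows as about 2 N upward, with roughly 1 mm of sink. I'll hold here until the contact has lasted about a second, then lift.

```bash
python3 -m handwheel '[[0,[0,0,0],[0,0,0]],[0,[0,0,0],[0,0,0]],[0,[0,0,0],[0,0,0]],[0,[0,0,0],[0,0,0]],[0,[0,0,0],[0,0,0]],[0,[0,0,0],[0,0,0]],[0,[0,0,0],[0,0,0]],[0,[0,0,0],[0,0,0]]]'; python3 -m handwheel '[[0,[0,0,0.15],[0,0,0]],[0,[0,0,0.6],[0,0,0]],[0,[0,0,1.4],[0,0,0]],[0,[0,0,1.7],[0,0,0]],[0,[0,0,1.7],[0,0,0]],[0,[0,0,1.7],[0,0,0]],[0,[0,0,1.7],[0,0,0]],[0,[0,0,1.7],[0,0,0]]]'
python3 - <<'E'
from h import *
p,d=bot.camera("top");np.savez("pics/top2.npz",p=p,d=d);cv2.imwrite("pics/top2.png",p[:,:,::-1])
s=bot.state();print(s["time"],s["tcp_pos"],s["force"])
E
```

```text
time: 4.95
tcp_pos: [0.5194, 0.2786, 0.177]
eef_rot: [2.467, 1.945, 0.0]
force: [-0.1, -0.1, 2.4]
opening: 0.004
time: 5.62
tcp_pos: [0.5183, 0.2782, 0.2262]
eef_rot: [-2.467, -1.944, 0.005]
force: [0.5, 0.9, 0.0]
opening: 0.007
5.6667 [0.51837029 0.27824181 0.22630433] [ 0.45872    -0.40195226 -0.44768077]
```

View pics/top2.png

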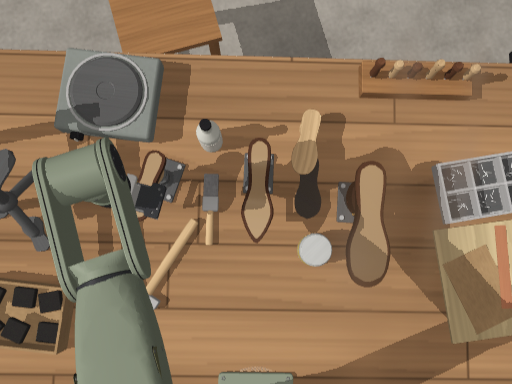

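The top view shows the heel still at (153,153) and the other items where they were. The gripper covers the forepart. Now the heel.

```bash
python3 -m handwheel '[[0,[0.8,-0.26,0],[0,0,0]],[0,[1.6,-0.52,0],[0,0,0]],[0,[2.4,-0.78,0],[0,0,0]],[0,[3.17,-1.03,0],[0,0,0]],[0,[3.17,-1.03,0],[0,0,0]],[0,[3.17,-1.03,-0.5],[0,0,0]],[0,[3.17,-1.03,-1],[0,0,0]],[0,[3.17,-1.03,-1.35],[0,0,0]],[0,[3.17,-1.03,-1.45],[0,0,0]],[0,[3.17,-1.03,-1.45],[0,0,0]],[0,[3.17,-1.03,-1.45],[0,0,0]],[0,[3.17,-1.03,-1.45],[0,0,0]]]'; python3 -m handwheel '[[0,[0,0,0],[0,0,0]],[0,[0,0,0],[0,0,0]]]'
```

```text
time: 6.67
tcp_pos: [0.6148, 0.248, 0.1856]
eef_rot: [2.466, 1.945, 0.003]
force: [0.5, -0.3, 0.5]
opening: 0.008
time: 6.83
tcp_pos: [0.6149, 0.2479, 0.1856]
eef_rot: [2.467, 1.944, 0.003]
force: [-0.1, -0.2, -0.1]
opening: 0.004
```

```bash
python3 -m handwheel '[[0,[0,0,-0.1],[0,0,0]],[0,[0,0,-0.2],[0,0,0]],[0,[0,0,-0.2],[0,0,0]],[0,[0,0,-0.2],[0,0,0]]]'; python3 -m handwheel '[[0,[0,0,-0.03],[0,0,0]],[0,[0,0,-0.03],[0,0,0]],[0,[0,0,-0.03],[0,0,0]]]'
```

```text
time: 7.17
tcp_pos: [0.6143, 0.2476, 0.1784]
eef_rot: [-2.467, -1.945, 0.0]
force: [-0.2, 0.0, 0.3]
opening: 0.009
time: 7.42
tcp_pos: [0.6144, 0.2477, 0.1779]
eef_rot: [2.467, 1.945, 0.0]
force: [-0.4, -0.7, 2.7]
opening: 0.006
```

```bash
python3 -m handwheel '[[0,[0,0,-0.02],[0,0,0]],[0,[0,0,-0.02],[0,0,0]]]'; python3 -m handwheel '[[0,[0,0,0],[0,0,0]],[0,[0,0,0],[0,0,0]],[0,[0,0,0],[0,0,0]],[0,[0,0,0],[0,0,0]],[0,[0,0,0],[0,0,0]]]';python3 -m handwheel '[[0,[0,0,0],[0,0,0]],[0,[0,0,0],[0,0,0]],[0,[0,0,0],[0,0,0]],[0,[0,0,0],[0,0,0]]]'
```

```text
time: 7.58
tcp_pos: [0.6144, 0.2477, 0.1772]
eef_rot: [2.467, 1.945, 0.0]
force: [-1.3, 0.9, 2.1]
opening: 0.004
time: 8.0
tcp_pos: [0.6144, 0.2477, 0.177]
eef_rot: [2.467, 1.945, 0.0]
force: [-0.3, -0.5, 3.4]
opening: 0.004
time: 8.33
tcp_pos: [0.6144, 0.2477, 0.177]
eef_rot: [2.467, 1.945, 0.0]
force: [-0.6, 0.2, 3.1]
opening: 0.007
```

```bash
python3 -m handwheel '[[0,[0,0,0],[0,0,0]],[0,[0,0,0.15],[0,0,0]],[0,[0,0,0.6],[0,0,0]],[0,[0,0,1.5],[0,0,0]],[0,[0,0,2.5],[0,0,0]],[0,[0,0,3],[0,0,0]],[0,[-1,0.6,3],[0,0,0]],[0,[-2,1.2,3],[0,0,0]],[0,[-3,1.8,3],[0,0,0]],[0,[-4,2.4,3],[0,0,0]],[0,[-5,3,3],[0,0,0]],[0,[-6,3.6,3],[0,0,0]],[0,[-7,4.3,3],[0,0,0]],[0,[-8,5,3],[0,0,0]],[0,[-9,5.7,3],[0,0,0]],[0,[-10,6.4,3],[0,0,0]],[0,[-10,6.4,3],[0,0,0]],[0,[-10,6.4,3],[0,0,0]],[0,[-10,6.4,3],[0,0,0]],[0,[-10,6.4,3],[0,0,0]]]'
python3 - <<'E'
from h import *
p,d=bot.camera("top");cv2.imwrite("pics/top3.png",p[:,:,::-1])
s=bot.state();print(s["time"],s["tcp_pos"],s["force"])
z=np.load("pics/top0.npz")
df=(np.abs(p.astype(int)-z["p"]).sum(2)>60).astype(np.uint8)
n,l,st,c=cv2.connectedComponentsWithStats(df);print([x.tolist() for x in st[1:] if x[4]>15])
r=(slice(148,224),slice(122,190));print("depth diff shoe median mm",np.median((d-z["d"])[160:210,140:155])*1e3, df[r].sum())
E
```

```text
time: 10.0
tcp_pos: [0.3154, 0.4391, 0.2672]
eef_rot: [2.468, 1.943, 0.001]
force: [-0.1, -0.4, 0.1]
opening: 0.002
10.05 [0.31556109 0.43899996 0.26707416] [ 1.13321034 -0.68067951  0.41136707]
[[317, 213, 36, 20, 442], [255, 223, 13, 16, 57], [148, 229, 364, 151, 21613], [0, 275, 72, 109, 4519], [117, 324, 9, 10, 72], [415, 381, 25, 3, 45]]
depth diff shoe median mm -0.011622906 0
```

View pics/top3.png

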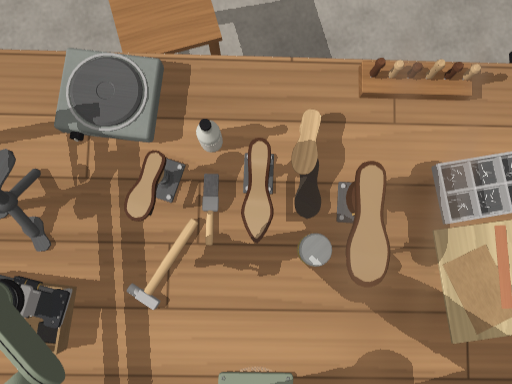

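The top view shows the shoe at (147,185) unchanged: no changed pixels and no depth change. The other changed regions are the arm and its shadow. The gripper is clear at about (35,295), so I'm handing in.

```bash
python3 -c "
from rig import bot
print(bot.sign_off())"
```

```text
the job is handed in; nothing more can be done
None
```

I did the finger test on the child's shoe with closed fingertips, forepart first and then heel seat, and handed the job in at about 10 s.

- **Forepart:** I rested the fingertips at about (0.519, 0.279) for roughly 1.2 s at 2–2.5 N. The fingertips went down about 1 mm after contact. I then lifted about 50 mm clear.
- **Heel seat:** I rested at about (0.614, 0.248) for roughly 1.1 s at 2–3.4 N, again going down about 1 mm. I then lifted and moved away to about (0.316, 0.439, 0.267).
- **Last checks:** Comparing the top view before and after, the shoe shows no changed pixels and no change in depth. The remaining differences look like the arm and its shadow.
- **Limits of the checks:** The force reading was noisy by up to about 1 N, so the exact moment of contact, and therefore each dwell time, is only good to about 0.1–0.2 s. No check failed or disagreed.

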